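# Press an end cap home with the trigger clamp

### The arm

A 7-joint arm with a two-finger parallel gripper is mounted at the origin on the work surface. World frame = base frame: x ahead of the robot, y to its left, z up, the work surface at z = 0. Lengths are in mm, angles in degrees, forces in N, time in s.
With the tool pointing down it reaches from about 400 to 850 mm from the base axis. Payload 10.4 kg.
Tool frame: the origin (TCP) lies at the very end of the fingers, on their centre line; the grasp point (between the pads) lies behind it (robot.grip_depth is the z of the grasp point in the tool frame, in mm); z points along the fingers, y is the direction in which the jaws open and shut (so a half turn about z gives the same grasp; the last joint's range is limited). The gripper opens to 87 mm and grips with 3 to 60 N. Pads are 19 mm wide; open, the fingers measure 117 mm over their backs; the gripper's body (75 mm by 190 mm) begins 51 mm behind the grasp point.
Start: joints at [-66.612, 19.034, -3.707, 83.658, 1.238, 77.344, -5.071], TCP at [260.989, 567.923, 222.576] pointing down, gripper open.
Joint ranges: [-148.97, 148.97], [-28.65, 121.19], [-84.17, 76.75], [9.2, 138.47], [-72.65, 252.65], [3.7, 117.97], [-149.18, 149.18]. Speed limits (degrees/s): [127.2, 127.2, 159.86, 159.86, 180, 180, 180].

### API

Orientations are given as [roll, pitch, yaw] about the fixed x, y, z axes, in that order (R = Rz(yaw) Ry(pitch) Rx(roll)).
In Python, from workcell import status, optics, robot gives the robot as it stands.
- The arm moves only by the tool apply_moves, never from a script. Its argument "series" is a list of rows, each an object of numbers: "x", "y", "z": the shift along the tool's x, y, z in m; "turn": the turn about the tool's z in degrees. In form: [{"x": .., "y": .., "z": .., "turn": ..}, ...]. A call has 1 to 20 rows; each row shifts and turns the pose as measured when the row begins, along the tool's axes as they then stand; what a row does not reach is not made up. A row lasts 1/10 s, in which the tool goes at most 50 mm and 8.59 degrees, less where a joint would pass 70% of its speed; a pose out of reach is approached as far as the arm can. A call with a gripper value outside its range is refused whole. "gripper" is the opening, from 0 (shut) to 1 (fully open), set as the call begins (left out, the last holds). The fingers move at their own pace and stop on an object; "grip_force" is the grip in N (left out, the last holds). Time passes only in rows, so rows that do not move let the fingers close. It gives the time, the measured TCP pose, the force and the opening at its end, in the units of the state.
- status.read_state(): the state, without advancing time (a new reading comes with each control period).
- optics.camera(name): name is "scene" or "top"; returns the picture (480x640x3 uint8, red, green, blue); there is no depth.
- optics.calibration(name): a dict with "camera_matrix" (3x3 intrinsics, pixels), "dist_coeffs" ([k1, k2, p1, p2, k3] as OpenCV has them; the pictures are not rectified), "position" and "orientation" of the camera in the world. Camera axes: x right, y up, looking along -z (the intrinsics and any distortion apply to the point x, -y, -z); pixel columns grow to the right and rows downward; lengths in mm; the calibration is good to about 2 mm. A picture is of the moment at which its call begins. calibration takes no time and is no camera call.
- robot.finish_job(): hands the job in, once; it reports no verdict.
The state is a dict: "time": time; "joint_pos": joint angles; "qvel": joint speeds; "joint_efforts": joint torques, N m; "ee_pos": TCP position; "orientation": TCP orientation; "wrist_force": force on the tool from outside, world axes, zero at the start; "wrist_torque": the same for the moment, N m; "finger_gap": finger opening in mm.
Only numpy, scipy, OpenCV 4.12 (cv2) and the standard library are available. Lean on these libraries where they do the work, as an engineer would, in place of code of your own. Each camera call takes 0.05 s, during which the arm holds its last target. There are 200 camera calls.

### The job

Use the trigger bar clamp on the bench as a press to finish the small instrument case lying between its jaws: squeeze the sprung trigger stroke by stroke until the case's proud end cap is pushed fully home, and ease off as soon as you feel it bottom so that the cap is not cracked. Then hold the release tab down until the end jaw has run all the way back, and let go, leaving the finished case lying on the clamp's board. Work the clamp only by its trigger and tab (no pushing on the jaw, the bar or the case by hand) and leave the other things on the bench alone.

Things in the scene. Friction and masses are not known exactly. Their poses are not given: they have to be found in the camera images.
- clamp: Press jig: black trigger bar clamp screwed flat on a plywood board (160 x 280 x 18 mm), fixed. Origin on the bench under the bar, z up; y runs along the toothed bar from the body to the end jaw; pistol grip and trigger on the -x side, jaws on +x. Offsets below: mm in this frame. Housing x -30..22, y -34..44, z to 71. Fixed jaw's pad: face at y 50. Only bench lies under grip and trigger.
- grip_mid (a point): Middle of the fixed pistol grip, at (-85, -18, 42). The grip is a bar 24 mm thick (y -30 to -6), 26 mm high (z 29 to 55), running along x from -30 to -133.
- trigger_pad (a point): Middle of the trigger's front face (looks to +y, away from the grip), at (-85, 30, 42) when released. The trigger is a grey bar 11 mm thick, 22 mm high, beside the grip on its +y side, x -43 to -130. In a full squeeze this point moves 20 mm towards the grip, to y 10: across grip and trigger 60 mm released, 40 mm squeezed.
- trigger (a joint): Angle, rad: 0 released (sprung), 0.20 fully squeezed, about an upright pin 100 mm from trigger_pad. A full squeeze (over 0.18, in 0.2 s or slower) draws the end jaw on one tooth, 5 mm; let it right back (under 0.03) for the next. At trigger_pad: 4 to 7 N for the spring, 17 N while the cap slides in, far more once home: the squeeze stalls near 0.13. Each N above the spring's gives 2 N at the jaw.
- jaw (a joint): Travel of end jaw and bar, m: 0 = fully open at its stop (pads 123 mm apart), growing as it closes, at most 0.055; 0 to 12 mm at the start. The ratchet holds it at every 5 mm (it settles back 1 to 2 mm after each squeeze); while the release tab is held down a light spring (3 to 4 N) drives it back open in under 1 s. Bar 20 mm wide, 6 mm thick, at z 42.
- jaw_pad (a point): Middle of the end jaw's rubber pad face, which looks to -y (towards the fixed jaw); at (72, 173 - jaw travel, 42).
- tab_top (a point): Pressing point on the upper face of the release tab: a grey ribbed thumb lever 24 mm wide (x) that stands out of the front of the housing over the bar (y 38 to 74), sloping up towards +y; the point is at (0, 63, 64). Press it straight down with closed fingertips. The nearest work, the case, starts at x 38.
- tab (a joint): Tab angle, rad: 0 at rest (it may read -0.03), 0.20 fully down; sprung. tab_top sinks about 4 mm per 0.1 rad. It must be held down at 0.10 or more, with the trigger let go, to free the bar all the way back. Takes about 2 to 6 N.
- case_mid (a point): Middle of the work, a finned aluminium instrument case 62 (x) x 88 (y) x 36 mm high with black plastic ends, about 0.26 kg, loose on the board between the jaws, its length along the bar within a few degrees. 3 to 8 mm clear of the fixed jaw at first: the closing jaw slides it there before the cap starts to move.
- cap (a joint): How far the end cap (62 x 34 mm, 4 mm thick, on the end towards the end jaw) stands proud, m: 0 = fully home, 6 to 10 mm at the start. It slides in under about 16 N and stays where it is left. It is fully home at a jaw travel of about 31 mm. The jaw may press on it with at most 50 N (about 30 N at trigger_pad, side push of an off-centre hand included); more cracks it.
- cap_face (a point): Middle of the end cap's outer face, the face that the end jaw's pad presses.
- spool: Bystander: solder spool, 54 mm across, 34 mm high, standing on the bench. Origin at the centre of its underside.
- board: Bystander: green circuit board 100 x 70 mm with parts up to 15 mm high, lying on the bench. Origin at the centre of its underside.
- stand: Bystander: black soldering-iron stand 85 x 60 mm, 93 mm high, the iron rising to about 190 mm. Origin at the centre of its underside.
- tin: Bystander: round tip-cleaner tin 60 mm across, 32 mm high. Origin at the centre of its underside.

How it is judged:
By the outcome, as a careful person would: the job done as asked, in the order asked, and still so for the second after the job is handed in, with the robot touching nothing.
It also fails if it takes over 51 s, if anything falls off the work surface, if the arm or the gripper's body presses on something with over 40 N, if the wrist force passes 120 N, or if a joint passes its speed limit or range.

## Working session

There is one attempt and no reset: what is moved stays moved. The work goes in short steps, Python scripts to look and compute and a tool call to move; the robot and the scene stay as the last step left them, time stands still between calls to the robot, and variables do not carry over. Pictures are saved under pics/ and viewed, about 8 in all and at most 12, crops included, and the job is handed in when it is done.

Besides the shell and the picture viewer there is one more tool, called after "Call:" as a command line: name --argument value ..., lists and objects as JSON in quotes. apply_moves: Moves the arm, as the interface text tells. Its arguments: {"type":"object","properties":{"series":{"type":"array","items":{"type":"object","properties":{"x":{"type":"number"},"y":{"type":"number"},"z":{"type":"number"},"turn":{"type":"number"}}}},"gripper":{"type":"number"},"grip_force":{"type":"number"}},"required":["series"]}

```bash
ls; mkdir -p pics
python3 - <<'E'
from workcell import status, optics, robot
import cv2
s=status.read_state();print({k:s[k] for k in s})
print(robot.grip_depth)
for n in("scene","top"):
    c=optics.calibration(n);print(n,c)
    cv2.imwrite(f"pics/{n}0.png",optics.camera(n)[:,:,::-1])
E
```

```text
pics
{'time': 0.0, 'joint_pos': array([-66.61262433,  19.07306691,  -3.7063831 ,  83.70757742,
         1.23817534,  77.34277711,  -5.0708586 ]), 'qvel': array([-0.01113313, -0.01657566, -0.02237593, -0.12584542, -0.0527804 ,
       -0.07270346, -0.07427362]), 'joint_efforts': array([-9.44701128e-06, -6.23264480e+01,  2.45647912e-02, -3.89886975e+01,
       -6.13251259e-02,  3.99833685e-02,  1.41831092e-04]), 'ee_pos': array([260.84023752, 567.52966003, 221.72890881]), 'orientation': array([-1.79916576e+02,  4.68245821e-03,  1.55318312e+02]), 'wrist_force': array([-0.48935084,  0.37371965,  0.83334857]), 'wrist_torque': array([0.03551426, 0.01626267, 0.060345  ]), 'finger_gap': 87.13603830198572}
-18.700000000000003
scene {'camera_matrix': array([[569.56696365,   0.        , 320.84294259],
       [  0.        , 569.56696365, 252.24561503],
       [  0.        ,   0.        ,   1.        ]]), 'dist_coeffs': array([-0.12520279,  0.        ,  0.        ,  0.        ,  0.        ]), 'position': array([1229.35020527, -713.18235341,  743.7724159 ]), 'orientation': array([55.41655531,  0.63226253, 37.67261399])}
top {'camera_matrix': array([[520.18007028,   0.        , 314.92943399],
       [  0.        , 520.18007028, 231.71250763],
       [  0.        ,   0.        ,   1.        ]]), 'dist_coeffs': array([0.01863897, 0.        , 0.        , 0.        , 0.        ]), 'position': array([ 529.3449858 ,   83.90166048, 1105.33867364]), 'orientation': array([  4.77722593,  -0.57443147, -89.78953394])}
```

View pics/top0.png

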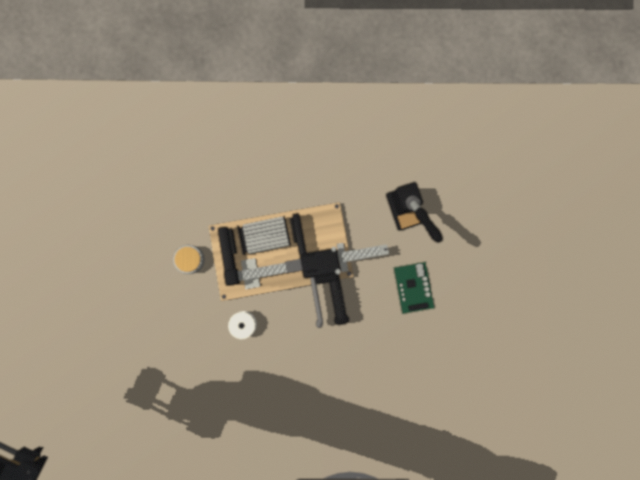

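View pics/scene0.png

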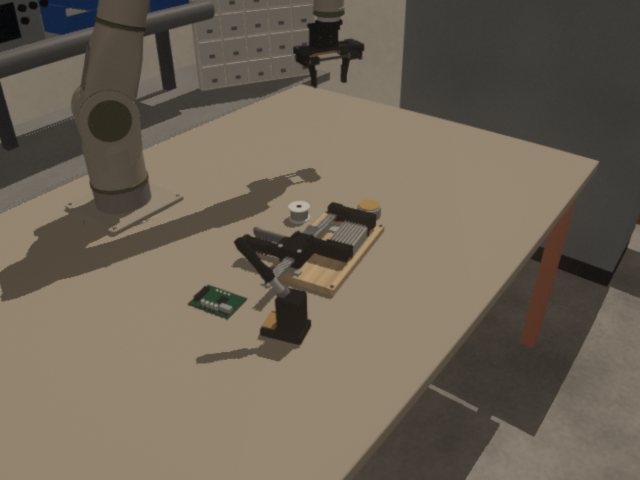

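The top view shows the clamp at px (210–395, 205–325): bar end at about (388,252), grip end at (341,322), trigger tip at (319,325). The case is at (265,236), spool at (242,325), tin at (187,259) and stand at (408,205). I'll enlarge it next.

```bash
python3 - <<'E'
import cv2
im=cv2.imread("pics/top0.png")[195:340,200:400]
cv2.imwrite("pics/crop1.png",cv2.resize(im,None,fx=4,fy=4,interpolation=cv2.INTER_CUBIC))
im=cv2.imread("pics/scene0.png")[190:300,225:395]
cv2.imwrite("pics/crop2.png",cv2.resize(im,None,fx=4.5,fy=4.5,interpolation=cv2.INTER_CUBIC))
E
cat > h.py <<'E'
import numpy as np, cv2
from scipy.spatial.transform import Rotation as R
from workcell import status, optics, robot
def ray(n,uv):
    c=optics.calibration(n)
    p=cv2.undistortPoints(np.array([[uv]],float),c["camera_matrix"],c["dist_coeffs"])[0,0]
    d=R.from_euler("xyz",c["orientation"],degrees=True).apply([p[0],-p[1],-1])
    return c["position"],d
def onz(n,uv,z):
    o,d=ray(n,uv); return (o+d*(z-o[2])/d[2])
def proj(n,P):
    c=optics.calibration(n)
    q=R.from_euler("xyz",c["orientation"],degrees=True).inv().apply(np.atleast_2d(P)-c["position"])*[1,-1,-1]
    return cv2.projectPoints(q,np.zeros(3),np.zeros(3),c["camera_matrix"],c["dist_coeffs"])[0][:,0]
E
```

```text
(no output)
```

View pics/crop1.png

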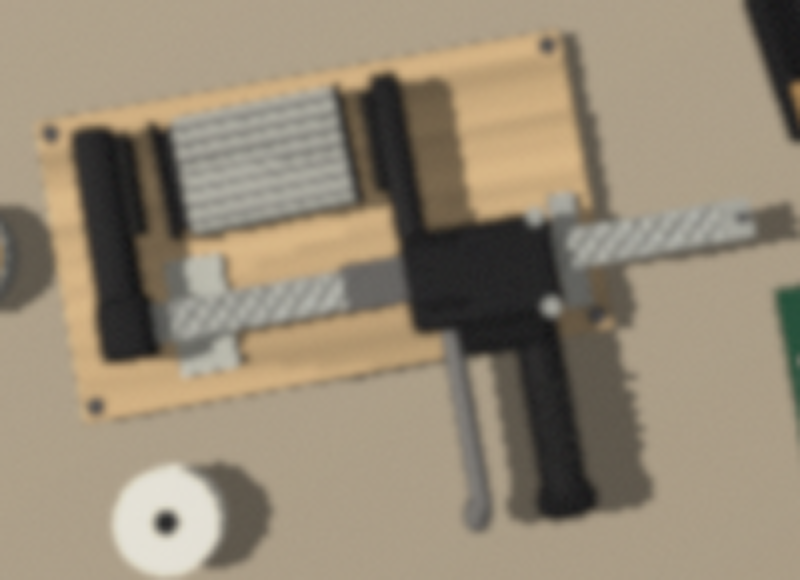

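View pics/crop2.png

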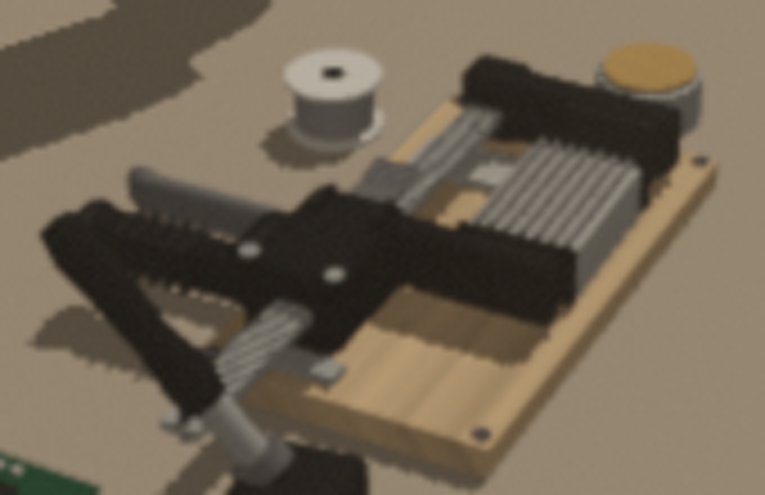

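Crop px: bar runs (740,222)→(200,315), grip (540,345)→(563,490), trigger (457,345)→(477,520). Housing y-edges are at about (410,280) and (553,262). So clamp +y is roughly world +y, and the grip points towards the robot.

Run:
```python
from h import *
f=lambda a,z:onz("top",(200+(a[0]+.5)/4-.5,195+(a[1]+.5)/4-.5),z)[:2]
b0,b1=f((740,222),45),f((200,317),45)
d=b1-b0; print("bar yaw",np.degrees(np.arctan2(-d[0],d[1])))
c=[f(p,18) for p in((38,122),(560,34),(612,320),(85,420))]
for i in range(4):
    e=c[(i+1)%4]-c[i];print("board edge",np.linalg.norm(e),np.degrees(np.arctan2(e[1],e[0])))
for yaw in(8.8,9.5):
    y=np.radians(yaw);ux=np.array([np.cos(y),np.sin(y)]);uy=np.array([-np.sin(y),np.cos(y)])
    L=lambda p,z:np.round([f(p,z)@ux,f(p,z)@uy],1)
    print(yaw,"bar",L((740,222),45),L((200,317),45),"gripmid",L((545,380),55),L((558,460),55),"tipgrip",L((567,515),55))
    print("trig",L((457,360),53),L((475,500),53),"tip",L((478,530),53),"hous y",L((411,280),71),L((556,262),71),"top x",L((475,225),71),L((490,322),71))
    print("pad end",L((120,185),60),L((142,185),60),"fix pad",L((372,150),60),"board",[L(p,18) for p in((38,122),(560,34),(612,320),(85,420))])
    print("fixed jaw arm tip",L((385,75),60),"jaw arm",L((95,130),60), "cap",L((158,180),54),"case",L((355,140),54))
```

```text
bar yaw 10.186598550531402
board edge 277.6171204227299 -80.07085838816842
board edge 152.53511510622045 -169.78071827049877
board edge 278.0379544246407 100.8852394121748
board edge 157.17306317223233 10.071419799708071
8.8 bar [ 563.6 -156.9] [556.8 122. ] gripmid [499.5 -45.8] [459.3 -46.1] tipgrip [431.7 -46.4]
trig [516.   -3.6] [445.8  -2.1] tip [430.9  -1.4] hous y [558.8  13.2] [556.9 -59.3] top x [581.  -22.3] [532.4 -22.4]
pad end [628.  150.8] [626.3 139.9] fix pad [626.6  23.1] board [array([670.8, 194.6]), array([676.2, -82.9]), array([523.8, -86.7]), array([513.6, 191.1])]
fixed jaw arm tip [663.3  11.1] jaw arm [657.3 159.4] cap [628.1 132.4] case [633.5  31. ]
9.5 bar [ 561.6 -163.8] [558.3 115.2] gripmid [499.  -51.9] [458.7 -51.7] tipgrip [431.1 -51.7]
trig [515.9  -9.9] [445.7  -7.5] tip [430.8  -6.6] hous y [558.9   6.4] [556.1 -66.1] top x [580.7 -29.4] [532.1 -28.9]
pad end [629.8 143.1] [628.  132.2] fix pad [626.9  15.4] board [array([673.1, 186.4]), array([675.2, -91.2]), array([522.7, -93.1]), array([515.9, 184.8])]
fixed jaw arm tip [663.4   3. ] jaw arm [659.2 151.4] cap [629.7 124.7] case [633.8  23.3]
```

```bash
cat >> h.py <<'E'
YAW=9.9; y_=np.radians(YAW)
UX=np.array([np.cos(y_),np.sin(y_)]);UY=np.array([-np.sin(y_),np.cos(y_)])
def tri(a,b):
    (o,d),(p,e)=ray("top",a),ray("scene",b)
    d=d/np.linalg.norm(d);e=e/np.linalg.norm(e)
    t=np.linalg.lstsq(np.c_[d,-e],p-o,rcond=None)[0]
    A,B=o+d*t[0],p+e*t[1]; return (A+B)/2,np.linalg.norm(A-B)
E
python3 - <<'E'
from h import *
f=lambda p:(200+(p[0]+.5)/4-.5,195+(p[1]+.5)/4-.5)
g=lambda p:(225+(p[0]+.5)/4.5-.5,190+(p[1]+.5)/4.5-.5)
print("iron end",tri((437,237),g((55,228))))
L=lambda p,z:np.round([onz("top",f(p),z)[:2]@UX,onz("top",f(p),z)[:2]@UY],1)
for n,p,z in(("bar",(740,222),45),("bar",(200,317),45),("grip",(545,380),55),("grip",(558,460),55),("trig",(457,360),53),("trig",(475,500),53),("hous44",(411,280),71),("hous-34",(556,262),71),("fixpad",(372,150),60)):print(n,L(p,z))
# overlay
ox,oy=560,-37.5
O=ox*UX+oy*UY; print("origin",O)
def W(P): P=np.atleast_2d(P).astype(float);return np.c_[O+P[:,:1]*UX+P[:,1:2]*UY,P[:,2]]
polys=[[(-30,-34,71),(22,-34,71),(22,44,71),(-30,44,71)],[(-30,-30,55),(-133,-30,55),(-133,-6,55),(-30,-6,55)],[(-43,19,53),(-130,19,53),(-130,30,53),(-43,30,53)],[(-10,40,45),(-10,170,45),(10,170,45),(10,40,45)],[(-12,74,66),(12,74,66),(12,44,60),(-12,44,60)]]
for n,org,s,ff in(("top",(200,195),4,"crop1"),("scene",(225,190),4.5,"crop2")):
    im=cv2.imread(f"pics/{ff}.png")
    for q in polys:
        px=(proj(n,W(q))-org+.5)*s-.5
        cv2.polylines(im,[px.round().astype(np.int32)],True,(0,0,255),1)
    cv2.imwrite(f"pics/ov_{n}.png",im)
a=cv2.imread("pics/ov_top.png");b=cv2.imread("pics/ov_scene.png")
cv2.imwrite("pics/ov.png",cv2.resize(np.vstack([a[:,:765],b]),None,fx=.55,fy=.55,interpolation=cv2.INTER_AREA))
E
```

```text
iron end (array([ 595.64908233, -141.82440487,  192.27260561]), np.float64(4.686316163590129))
bar [ 560.4 -167.7]
bar [559.  111.3]
grip [498.6 -55.3]
grip [458.3 -54.9]
trig [515.8 -13.5]
trig [445.6 -10.6]
hous44 [558.9   2.5]
hous-34 [555.6 -70. ]
fixpad [627.   11.1]
origin [558.10856391  59.33869643]
```

View pics/ov_scene.png

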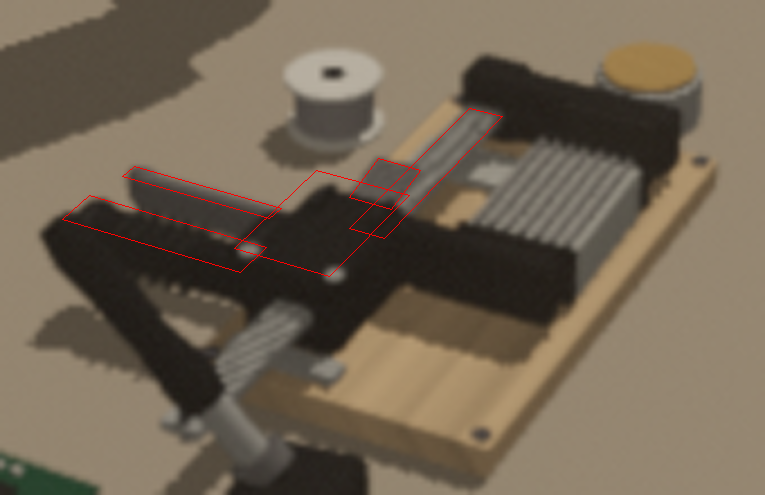

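View pics/ov_top.png

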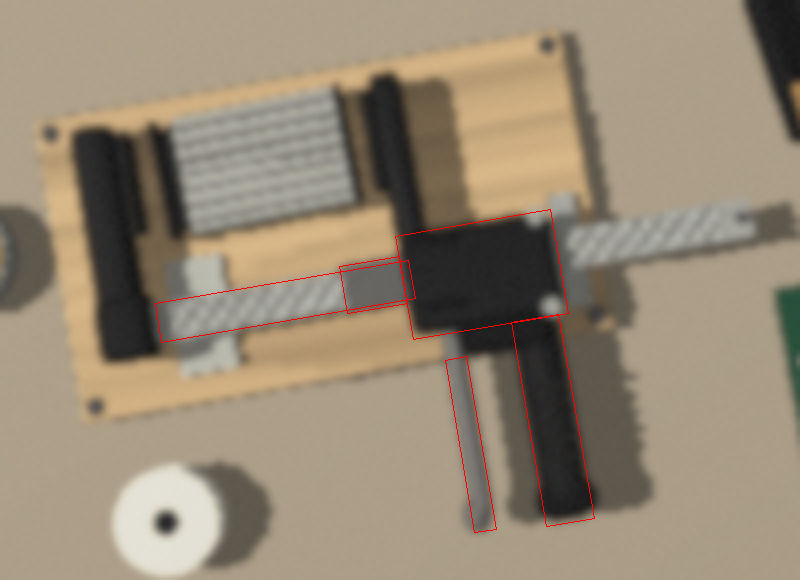

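The top overlay fits within about 2 mm, and the trigger tip may be about 2 mm further +y. The scene overlay agrees to the same degree. The iron tip is clear of the gripper body. I'll turn and move above the grip.

Call:
apply_moves --series '[{"turn": -8.5},{"turn": -8.5},{"turn": -8.5},{"turn": -8.5},{"x": -0.009,"y": -0.042},{"x": -0.009,"y": -0.042},{"x": -0.009,"y": -0.042},{"x": -0.009,"y": -0.042},{"x": -0.009,"y": -0.042},{"x": -0.009,"y": -0.042},{"x": -0.009,"y": -0.042},{"x": -0.009,"y": -0.042},{"x": -0.009,"y": -0.042},{"x": -0.009,"y": -0.042},{"x": -0.009,"y": -0.042},{"x": -0.009,"y": -0.042}]' --gripper 1

```text
$.series[0]: bad value
```

```bash
cat >> h.py <<'E'
O=560*UX-37.5*UY
def loc():
    s=status.read_state();p=s["ee_pos"]
    f=s["wrist_force"]
    print("t %.2f local x %.1f y %.1f z %.1f  dyaw %.1f rp %s gap %.1f  F local %.1f %.1f %.1f"%(s["time"],(p[:2]-O)@UX,(p[:2]-O)@UY,p[2],(s["orientation"][2]-YAW)%360-180,s["orientation"][:2].round(1),s["finger_gap"],f[:2]@UX,f[:2]@UY,f[2]))
E
python3 -c "from h import *;loc()"
```

```text
t 0.10 local x -205.5 y 551.8 z 221.8  dyaw -34.6 rp [-179.9    0. ] gap 87.2  F local 0.9 -0.0 -0.5
```

Call:
apply_moves --series '[{"x": 0,"y": 0,"z": 0,"turn": -8.5},{"x": 0,"y": 0,"z": 0,"turn": -8.5},{"x": 0,"y": 0,"z": 0,"turn": -8.5},{"x": 0,"y": 0,"z": 0,"turn": -8.5},{"x": -0.009,"y": -0.042,"z": 0,"turn": 0},{"x": -0.009,"y": -0.042,"z": 0,"turn": 0},{"x": -0.009,"y": -0.042,"z": 0,"turn": 0},{"x": -0.009,"y": -0.042,"z": 0,"turn": 0},{"x": -0.009,"y": -0.042,"z": 0,"turn": 0},{"x": -0.009,"y": -0.042,"z": 0,"turn": 0},{"x": -0.009,"y": -0.042,"z": 0,"turn": 0},{"x": -0.009,"y": -0.042,"z": 0,"turn": 0},{"x": -0.009,"y": -0.042,"z": 0,"turn": 0},{"x": -0.009,"y": -0.042,"z": 0,"turn": 0},{"x": -0.009,"y": -0.042,"z": 0,"turn": 0},{"x": -0.009,"y": -0.042,"z": 0,"turn": 0}]' --gripper 1

```text
time: 1.7
ee_pos: [458.2, 75.2, 216.7]
orientation: [-179.7, -0.5, -169.2]
wrist_force: [2.2, 0.2, -0.1]
finger_gap: 86.8
```

```bash
python3 -c "from h import *;loc()"
```

```text
t 1.70 local x -95.7 y 32.8 z 216.7  dyaw 0.9 rp [-179.7   -0.5] gap 86.8  F local 2.2 -0.1 -0.1
```

Call:
apply_moves --series '[{"x": -0.011,"y": -0.031,"z": 0.02,"turn": 0.8},{"x": 0,"y": 0,"z": 0.04,"turn": 0},{"x": 0,"y": 0,"z": 0.04,"turn": 0},{"x": 0,"y": 0,"z": 0.03,"turn": 0},{"x": 0,"y": 0,"z": 0,"turn": 0},{"x": 0,"y": 0,"z": 0,"turn": 0}]'

```text
time: 2.3
ee_pos: [476.4, 36.3, 84.1]
orientation: [-179.6, -0.4, -170.7]
wrist_force: [0.3, 0.7, 0.5]
finger_gap: 87.0
```

```bash
python3 -c "from h import *;loc()"
```

```text
t 2.30 local x -84.5 y -8.7 z 84.1  dyaw -0.6 rp [-179.6   -0.4] gap 87.0  F local 0.4 0.7 0.5
```

Call:
apply_moves --series '[{"x": 0,"y": 0.009,"z": 0,"turn": -0.6},{"x": 0,"y": 0,"z": 0,"turn": 0},{"x": 0,"y": 0,"z": 0.025,"turn": 0},{"x": 0,"y": 0,"z": 0.025,"turn": 0},{"x": 0,"y": 0,"z": 0.008,"turn": 0},{"x": 0,"y": 0,"z": 0,"turn": 0},{"x": 0,"y": 0,"z": 0,"turn": 0}]'

```text
time: 3.0
ee_pos: [481.2, 49.4, 34.1]
orientation: [-179.7, 0.5, -169.8]
wrist_force: [-0.1, -0.4, -0.3]
finger_gap: 86.8
```

Run:
```python
from h import *
loc()
cv2.imwrite("pics/g.png",cv2.resize(optics.camera("scene")[190:300,225:395,::-1],None,fx=4.5,fy=4.5,interpolation=cv2.INTER_CUBIC))
```

```text
t 3.00 local x -77.5 y 3.5 z 34.1  dyaw 0.3 rp [-179.7    0.5] gap 86.8  F local -0.2 -0.4 -0.3
```

View pics/g.png

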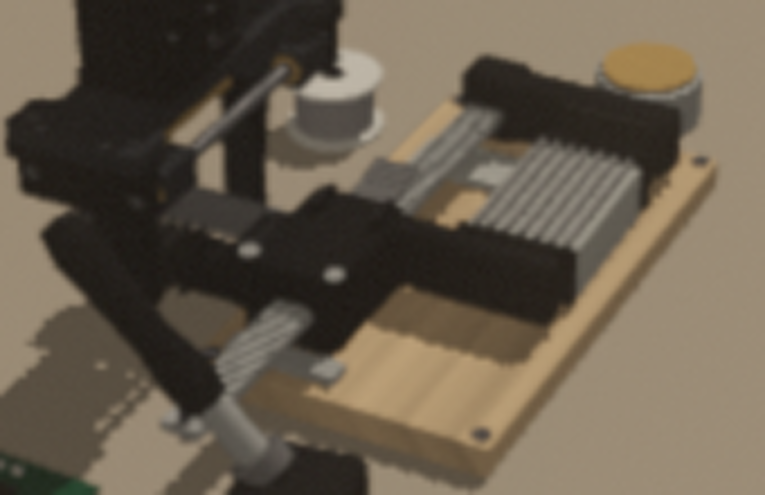

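The fingers straddle the grip and trigger. I'll lower and centre, then close gently to just inside contact.

Call:
apply_moves --series '[{"x": 0.007,"y": -0.003,"z": 0.01,"turn": 0.3},{"x": 0,"y": 0,"z": 0,"turn": 0},{"x": 0,"y": 0,"z": 0,"turn": 0}]' --gripper 0.76 --grip_force 8

```text
time: 3.35
ee_pos: [475.7, 45.1, 25.3]
orientation: [-179.8, 0.7, -170.1]
wrist_force: [1.2, 0.0, 0.0]
finger_gap: 71.3
```

```bash
python3 -c "from h import *;loc()"
```

```text
t 3.35 local x -83.7 y 0.2 z 25.3  dyaw -0.0 rp [-179.8    0.7] gap 71.3  F local 1.2 -0.2 0.0
```

Call:
apply_moves --series '[{"x": 0.001,"y": -0.003,"z": 0.002,"turn": 0},{"x": 0,"y": -0.003,"z": 0,"turn": 0},{"x": 0,"y": -0.003,"z": 0,"turn": 0},{"x": 0,"y": 0,"z": 0,"turn": 0},{"x": 0,"y": 0,"z": 0,"turn": 0}]'

```text
time: 3.85
ee_pos: [475.5, 38.9, 23.2]
orientation: [180.0, 0.6, -170.0]
wrist_force: [-0.5, 3.5, -0.9]
finger_gap: 66.4
```

```bash
python3 -c "from h import *;loc()"
```

```text
t 3.85 local x -84.9 y -6.0 z 23.2  dyaw 0.1 rp [180.    0.6] gap 66.4  F local 0.1 3.5 -0.9
```

Call:
apply_moves --series '[{"x": 0,"y": -0.002,"z": 0,"turn": 0},{"x": 0,"y": -0.002,"z": 0,"turn": 0},{"x": 0,"y": -0.001,"z": 0,"turn": 0},{"x": 0,"y": 0,"z": 0,"turn": 0},{"x": 0,"y": 0,"z": 0,"turn": 0}]' --gripper 0.42 --grip_force 10

```text
time: 4.35
ee_pos: [475.3, 38.6, 23.0]
orientation: [179.7, 0.5, -169.7]
wrist_force: [1.4, -3.7, -1.8]
finger_gap: 46.4
```

```bash
python3 -c "from h import *;loc()"
```

```text
t 4.35 local x -85.1 y -6.2 z 23.0  dyaw 0.4 rp [179.7   0.5] gap 46.4  F local 0.8 -3.9 -1.8
```

Call:
apply_moves --series '[{"x": 0,"y": -0.003,"z": 0,"turn": -0.2},{"x": 0,"y": -0.003,"z": 0,"turn": 0},{"x": 0,"y": -0.001,"z": 0,"turn": 0},{"x": 0,"y": 0,"z": 0,"turn": 0}]'

```text
time: 4.75
ee_pos: [476.0, 36.3, 23.0]
orientation: [179.4, 0.5, -169.3]
wrist_force: [-0.1, 0.4, -1.0]
finger_gap: 41.2
```

```bash
python3 -c "from h import *;loc()"
```

```text
t 4.75 local x -84.8 y -8.6 z 23.0  dyaw 0.8 rp [179.4   0.5] gap 41.2  F local -0.0 0.4 -1.0
```

Gap 41 mm with balanced force means a full squeeze. Now I'll release, holding the hand near y −9.

Call:
apply_moves --series '[{"x": 0,"y": 0,"z": 0,"turn": 0.4},{"x": 0,"y": 0,"z": 0,"turn": 0},{"x": 0,"y": 0,"z": 0,"turn": 0},{"x": 0,"y": 0,"z": 0,"turn": 0},{"x": 0,"y": 0,"z": 0,"turn": 0}]' --gripper 0.98

```text
time: 5.25
ee_pos: [475.9, 36.7, 22.9]
orientation: [179.3, 0.5, -169.7]
wrist_force: [0.5, 0.7, -0.5]
finger_gap: 73.3
```

```bash
cat >> h.py <<'E'
def snap(n):
    cv2.imwrite(f"pics/{n}.png",cv2.resize(optics.camera("top")[195:340,200:400,::-1],None,fx=4,fy=4,interpolation=cv2.INTER_CUBIC))
E
python3 -c "from h import *;loc();snap('a1')"
```

```text
t 5.25 local x -84.9 y -8.1 z 22.9  dyaw 0.4 rp [179.3   0.5] gap 73.3  F local 0.6 0.6 -0.5
```

View pics/a1.png

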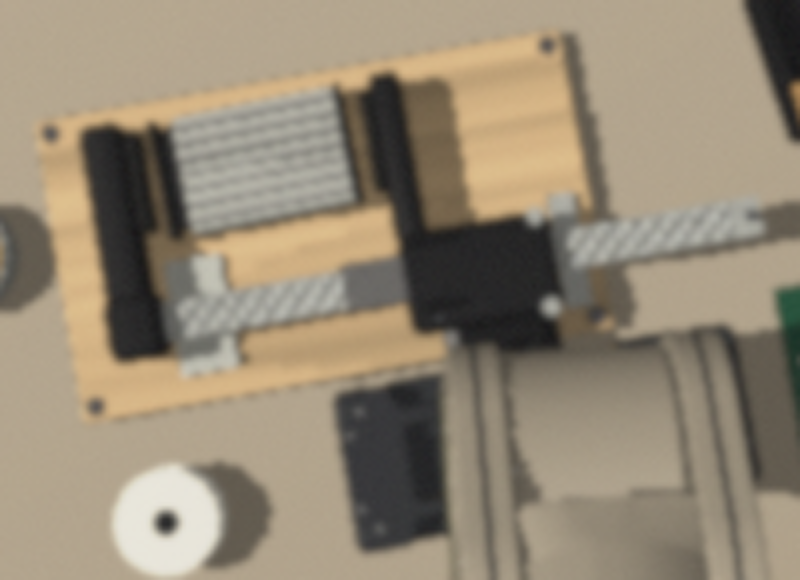

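The jaw advanced about 10 crop px (5 mm), so one tooth. Stroke 2 next.

Call:
apply_moves --series '[{"x": 0,"y": -0.002,"z": 0,"turn": 0.4},{"x": 0,"y": 0,"z": 0,"turn": 0}]'

```text
time: 5.5
ee_pos: [476.3, 33.7, 23.0]
orientation: [179.3, 0.5, -170.2]
wrist_force: [-0.2, 0.3, -0.4]
finger_gap: 83.8
```

Call:
apply_moves --series '[{"x": 0,"y": -0.001,"z": 0,"turn": 0},{"x": 0,"y": -0.001,"z": 0,"turn": 0},{"x": 0,"y": -0.001,"z": 0,"turn": 0},{"x": 0,"y": -0.001,"z": 0,"turn": 0},{"x": 0,"y": 0,"z": 0,"turn": 0},{"x": 0,"y": 0,"z": 0,"turn": 0},{"x": 0,"y": 0,"z": 0,"turn": 0}]' --gripper 0.4 --grip_force 10

```text
time: 6.2
ee_pos: [474.9, 38.6, 22.9]
orientation: [178.8, 0.4, -169.7]
wrist_force: [1.3, -5.0, -0.8]
finger_gap: 45.9
```

```bash
cat >> h.py <<'E'
def jaw():
    im=cv2.GaussianBlur(cv2.cvtColor(optics.camera("top"),cv2.COLOR_RGB2GRAY),(3,3),0).astype(float)
    r=[]
    for row in range(238,262,2):   # wood -> black outer edge of end jaw
        l=im[row,208:245]; i=np.argmax(l[6:]<60)+6; 
        j=i
        while l[j]<75: j-=1
        r.append(208+j+(l[j]-75)/(l[j]-l[j+1]))
    print("jaw edge px",np.mean(r).round(2), "-> mm",(np.mean(r)*2.05).round(1))
E
python3 -c "
from h import *
loc();jaw()
o=optics.camera
im=cv2.imread('pics/top0.png')[:,:,::-1].copy()
optics.camera=lambda n:im
jaw()"
```

```text
t 6.20 local x -85.5 y -6.1 z 22.9  dyaw 0.4 rp [178.8   0.4] gap 45.9  F local 0.4 -5.1 -0.8
jaw edge px 226.55 -> mm 464.4
jaw edge px 221.38 -> mm 453.8
```

Call:
apply_moves --series '[{"x": 0,"y": -0.003,"z": 0,"turn": 0},{"x": 0,"y": -0.003,"z": 0,"turn": 0},{"x": 0,"y": -0.002,"z": 0,"turn": 0},{"x": 0,"y": -0.001,"z": 0,"turn": 0}]'

```text
time: 6.65
ee_pos: [475.6, 36.4, 23.0]
orientation: [178.3, 0.3, -169.5]
wrist_force: [-0.2, 2.9, 1.4]
finger_gap: 41.5
```

```bash
python3 -c "
from h import *
loc();jaw()"
```

```text
t 6.65 local x -85.2 y -8.4 z 23.0  dyaw 0.6 rp [178.3   0.3] gap 41.5  F local 0.3 2.9 1.4
jaw edge px 227.45 -> mm 466.3
```

Call:
apply_moves --series '[{"x": 0,"y": 0,"z": 0,"turn": 0.3},{"x": 0,"y": 0,"z": 0,"turn": 0},{"x": 0,"y": 0,"z": 0,"turn": 0},{"x": 0,"y": 0,"z": 0,"turn": 0},{"x": 0,"y": 0,"z": 0,"turn": 0},{"x": 0,"y": 0,"z": 0,"turn": 0},{"x": 0,"y": 0,"z": 0,"turn": 0}]' --gripper 1

```text
time: 7.4
ee_pos: [475.5, 36.4, 22.8]
orientation: [178.2, 0.3, -169.9]
wrist_force: [-0.0, 0.8, 0.3]
finger_gap: 84.6
```

```bash
python3 -c "
from h import *
loc();jaw()"
```

```text
t 7.40 local x -85.3 y -8.4 z 22.8  dyaw 0.2 rp [178.2   0.3] gap 84.6  F local 0.1 0.8 0.3
jaw edge px 226.64 -> mm 464.6
```

Call:
apply_moves --series '[{"x": 0,"y": 0,"z": 0,"turn": 0},{"x": 0,"y": -0.001,"z": 0,"turn": 0},{"x": 0,"y": -0.002,"z": 0,"turn": 0},{"x": 0,"y": -0.002,"z": 0,"turn": 0},{"x": 0,"y": -0.002,"z": 0,"turn": 0},{"x": 0,"y": -0.002,"z": 0,"turn": 0},{"x": 0,"y": -0.002,"z": 0,"turn": 0},{"x": 0,"y": -0.001,"z": 0,"turn": 0},{"x": 0,"y": -0.001,"z": 0,"turn": 0}]' --gripper 0.4 --grip_force 11

```text
time: 8.35
ee_pos: [474.9, 36.9, 23.0]
orientation: [177.3, 0.1, -169.2]
wrist_force: [-1.3, 4.8, 0.8]
finger_gap: 42.4
```

```bash
python3 -c "
from h import *
loc();jaw()"
```

```text
t 8.35 local x -85.8 y -7.8 z 23.0  dyaw 0.9 rp [1.773e+02 1.000e-01] gap 42.4  F local -0.4 5.0 0.8
jaw edge px 229.62 -> mm 470.7
```

Call:
apply_moves --series '[{"x": 0,"y": -0.001,"z": 0,"turn": 0},{"x": 0,"y": 0,"z": 0,"turn": 0}]' --gripper 0.4 --grip_force 13

```text
time: 8.6
ee_pos: [475.1, 36.5, 23.0]
orientation: [177.3, 0.1, -169.2]
wrist_force: [-1.5, 2.6, 1.0]
finger_gap: 41.2
```

```bash
python3 -c "
from h import *
loc();jaw()"
```

```text
t 8.60 local x -85.7 y -8.2 z 23.0  dyaw 0.9 rp [1.773e+02 1.000e-01] gap 41.2  F local -1.0 2.8 1.0
jaw edge px 229.95 -> mm 471.4
```

Call:
apply_moves --series '[{"x": 0,"y": 0,"z": 0,"turn": 0.8},{"x": 0,"y": 0,"z": 0,"turn": 0},{"x": 0,"y": 0,"z": 0,"turn": 0},{"x": 0,"y": 0,"z": 0,"turn": 0},{"x": 0,"y": 0,"z": 0,"turn": 0},{"x": 0,"y": 0,"z": 0,"turn": 0},{"x": 0,"y": 0,"z": 0,"turn": 0}]' --gripper 1

```text
time: 9.35
ee_pos: [475.1, 35.2, 22.7]
orientation: [177.3, 0.1, -170.1]
wrist_force: [0.4, -0.7, -0.2]
finger_gap: 84.8
```

```bash
python3 -c "
from h import *
loc();jaw();snap('a3')"
```

```text
t 9.35 local x -86.0 y -9.5 z 22.7  dyaw -0.0 rp [1.773e+02 1.000e-01] gap 84.8  F local 0.3 -0.8 -0.2
jaw edge px 229.13 -> mm 469.7
```

View pics/a3.png

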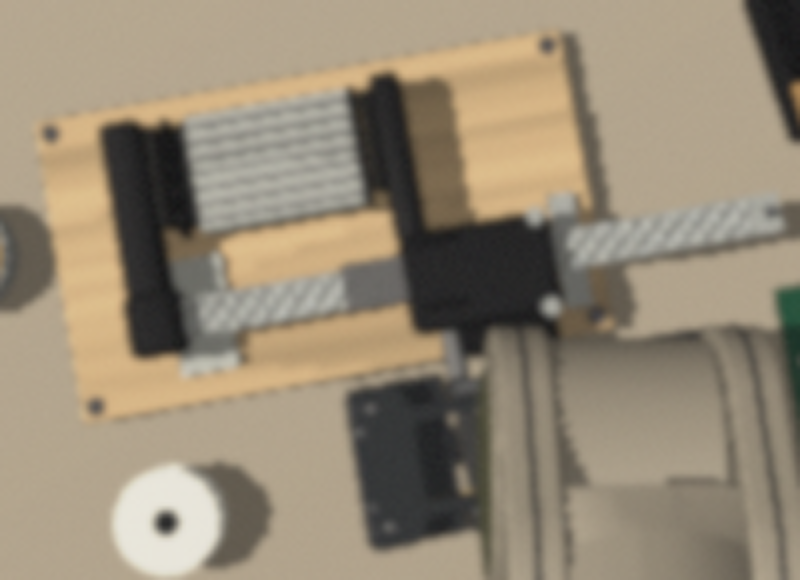

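The case has been slid up to the fixed jaw (pad x≈375 px, cap at x≈165–180 px). The cap should start moving in now, so I'm raising the grip force to 20 N (jaw about 28 N).

Call:
apply_moves --series '[{"x": 0,"y": 0,"z": 0,"turn": 0},{"x": 0,"y": 0,"z": 0,"turn": 0},{"x": 0,"y": -0.001,"z": 0,"turn": 0},{"x": 0,"y": -0.002,"z": 0,"turn": 0},{"x": 0,"y": -0.002,"z": 0,"turn": 0},{"x": 0,"y": -0.002,"z": 0,"turn": 0},{"x": 0,"y": -0.002,"z": 0,"turn": 0}]' --gripper 0.4 --grip_force 20

```text
time: 10.15
ee_pos: [474.0, 38.0, 23.1]
orientation: [176.6, -0.1, -169.5]
wrist_force: [-0.3, -3.6, -0.1]
finger_gap: 44.5
```

```bash
python3 -c "
from h import *
loc();jaw()"
```

```text
t 10.15 local x -86.5 y -6.5 z 23.1  dyaw 0.6 rp [ 1.766e+02 -1.000e-01] gap 44.5  F local -1.0 -3.5 -0.1
jaw edge px 231.29 -> mm 474.1
```

Call:
apply_moves --series '[{"x": 0,"y": -0.003,"z": 0,"turn": 0},{"x": 0,"y": -0.002,"z": 0,"turn": 0},{"x": 0,"y": -0.001,"z": 0,"turn": 0}]'

```text
time: 10.5
ee_pos: [474.3, 36.6, 23.1]
orientation: [176.2, -0.1, -169.4]
wrist_force: [-1.8, 3.4, 2.4]
finger_gap: 41.6
```

```bash
python3 -c "
from h import *
loc();jaw()"
```

```text
t 10.50 local x -86.5 y -8.0 z 23.1  dyaw 0.7 rp [ 1.762e+02 -1.000e-01] gap 41.6  F local -1.2 3.7 2.4
jaw edge px 231.96 -> mm 475.5
```

Call:
apply_moves --series '[{"x": 0,"y": -0.001,"z": 0,"turn": 0},{"x": 0,"y": 0,"z": 0,"turn": 0}]'

```text
time: 10.75
ee_pos: [474.3, 36.6, 23.1]
orientation: [176.1, -0.2, -169.4]
wrist_force: [0.1, 0.1, 1.4]
finger_gap: 41.0
```

```bash
python3 -c "
from h import *
loc();jaw()"
```

```text
t 10.75 local x -86.5 y -8.0 z 23.1  dyaw 0.7 rp [176.1  -0.2] gap 41.0  F local 0.1 0.1 1.4
jaw edge px 231.96 -> mm 475.5
```

Call:
apply_moves --series '[{"x": 0,"y": 0,"z": 0,"turn": 0.7},{"x": 0,"y": 0,"z": 0,"turn": 0},{"x": 0,"y": 0,"z": 0,"turn": 0},{"x": 0,"y": 0,"z": 0,"turn": 0},{"x": 0,"y": 0,"z": 0,"turn": 0},{"x": 0.001,"y": 0,"z": 0,"turn": 0},{"x": 0,"y": 0,"z": 0,"turn": 0}]' --gripper 1

```text
time: 11.5
ee_pos: [473.1, 36.2, 22.7]
orientation: [176.1, -0.2, -170.2]
wrist_force: [0.5, -0.4, 1.2]
finger_gap: 84.8
```

```bash
python3 -c "
from h import *
loc();jaw();jaw()"
```

```text
t 11.50 local x -87.7 y -8.2 z 22.7  dyaw -0.1 rp [176.1  -0.2] gap 84.8  F local 0.4 -0.5 1.2
jaw edge px 231.64 -> mm 474.9
jaw edge px 231.63 -> mm 474.8
```

Call:
apply_moves --series '[{"x": -0.002,"y": 0,"z": 0,"turn": 0},{"x": 0,"y": 0,"z": 0,"turn": 0},{"x": 0,"y": -0.001,"z": 0,"turn": 0},{"x": 0,"y": -0.002,"z": 0,"turn": 0},{"x": 0,"y": -0.002,"z": 0,"turn": 0},{"x": 0,"y": -0.001,"z": 0,"turn": 0}]' --gripper 0.4 --grip_force 20

```text
time: 12.2
ee_pos: [474.2, 41.5, 23.4]
orientation: [175.4, -0.4, -169.7]
wrist_force: [-0.9, 0.8, 1.3]
finger_gap: 50.6
```

```bash
python3 -c "
from h import *
loc();jaw()"
```

```text
t 12.20 local x -85.7 y -3.2 z 23.4  dyaw 0.4 rp [175.4  -0.4] gap 50.6  F local -0.8 0.9 1.3
jaw edge px 232.12 -> mm 475.9
```

Call:
apply_moves --series '[{"x": 0,"y": -0.002,"z": 0,"turn": 0},{"x": 0,"y": -0.001,"z": 0,"turn": 0}]'

```text
time: 12.45
ee_pos: [474.7, 38.9, 23.3]
orientation: [175.4, -0.4, -169.6]
wrist_force: [-0.3, -0.7, 0.7]
finger_gap: 45.5
```

```bash
python3 -c "
from h import *
loc();jaw()"
```

```text
t 12.45 local x -85.7 y -5.8 z 23.3  dyaw 0.5 rp [175.4  -0.4] gap 45.5  F local -0.4 -0.6 0.7
jaw edge px 233.47 -> mm 478.6
```

Still moving (jaw +24.8 mm from start), no stall yet.

Call:
apply_moves --series '[{"x": 0,"y": -0.002,"z": 0,"turn": 0},{"x": 0,"y": -0.001,"z": 0,"turn": 0}]'

```text
time: 12.7
ee_pos: [475.0, 36.9, 23.2]
orientation: [175.3, -0.4, -169.6]
wrist_force: [-3.5, 8.5, 4.1]
finger_gap: 41.7
```

```bash
python3 -c "
from h import *
loc();jaw()"
```

```text
t 12.70 local x -85.7 y -7.8 z 23.2  dyaw 0.5 rp [175.3  -0.4] gap 41.7  F local -2.0 8.9 4.1
jaw edge px 234.46 -> mm 480.6
```

Call:
apply_moves --series '[{"x": 0,"y": 0,"z": 0,"turn": 0},{"x": 0,"y": 0,"z": 0,"turn": 0}]'

```text
time: 12.95
ee_pos: [475.0, 37.0, 23.2]
orientation: [175.3, -0.4, -169.6]
wrist_force: [-1.1, 3.3, 1.8]
finger_gap: 41.7
```

```bash
python3 -c "
from h import *
loc();jaw()"
```

```text
t 12.95 local x -85.7 y -7.7 z 23.2  dyaw 0.5 rp [175.3  -0.4] gap 41.7  F local -0.5 3.4 1.8
jaw edge px 234.46 -> mm 480.6
```

Call:
apply_moves --series '[{"x": 0,"y": 0,"z": 0,"turn": 0.5},{"x": 0,"y": 0,"z": 0,"turn": 0},{"x": 0,"y": 0,"z": 0,"turn": 0},{"x": 0,"y": 0,"z": 0,"turn": 0},{"x": 0,"y": 0,"z": 0,"turn": 0},{"x": 0,"y": 0,"z": 0,"turn": 0},{"x": 0,"y": 0,"z": 0,"turn": 0}]' --gripper 1

```text
time: 13.7
ee_pos: [474.8, 36.4, 22.7]
orientation: [175.3, -0.5, -170.2]
wrist_force: [0.6, 0.2, -1.2]
finger_gap: 84.9
```

```bash
python3 -c "
from h import *
loc();jaw();jaw();snap('a5')"
```

```text
t 13.70 local x -86.0 y -8.2 z 22.7  dyaw -0.1 rp [175.3  -0.5] gap 84.9  F local 0.6 0.1 -1.2
jaw edge px 234.13 -> mm 480.0
jaw edge px 234.13 -> mm 480.0
```

View pics/a5.png

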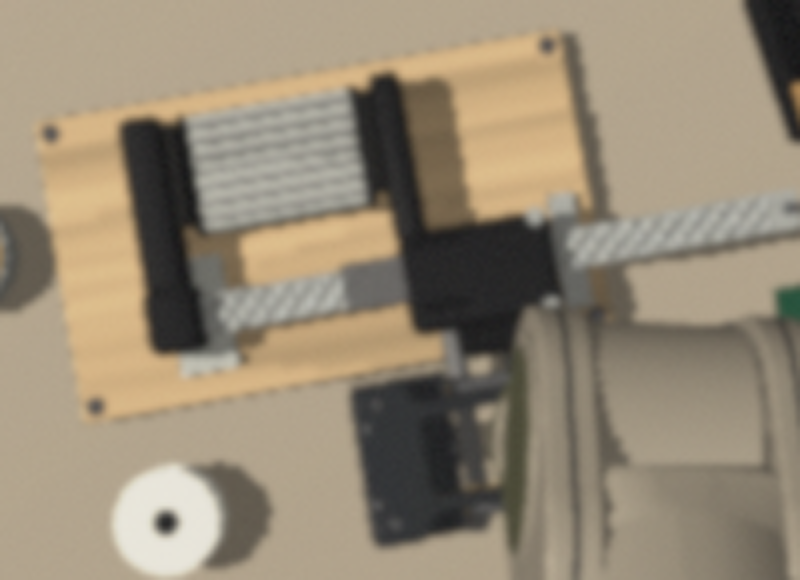

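The jaw is 25 mm on from its start (5 teeth), so travel should be about 31 mm, near home. I'll do a careful feeling stroke.

Call:
apply_moves --series '[{"x": 0,"y": 0,"z": 0,"turn": 0},{"x": 0,"y": 0,"z": 0,"turn": 0},{"x": 0,"y": 0,"z": 0,"turn": 0},{"x": 0,"y": 0,"z": 0,"turn": 0},{"x": 0,"y": -0.001,"z": 0,"turn": 0},{"x": 0,"y": 0,"z": 0,"turn": 0}]' --gripper 0.4 --grip_force 20

```text
time: 14.45
ee_pos: [473.4, 42.2, 23.5]
orientation: [174.9, -0.6, -169.9]
wrist_force: [1.4, -4.7, -0.8]
finger_gap: 52.4
```

```bash
python3 -c "
from h import *
loc();jaw()"
```

```text
t 14.45 local x -86.4 y -2.4 z 23.5  dyaw 0.2 rp [174.9  -0.6] gap 52.4  F local 0.6 -4.8 -0.8
jaw edge px 234.47 -> mm 480.7
```

Call:
apply_moves --series '[{"x": 0,"y": -0.002,"z": 0,"turn": 0},{"x": 0,"y": -0.001,"z": 0,"turn": 0}]'

```text
time: 14.7
ee_pos: [473.6, 40.6, 23.4]
orientation: [174.7, -0.6, -169.8]
wrist_force: [-2.0, 6.0, 2.5]
finger_gap: 49.1
```

```bash
python3 -c "
from h import *
loc();jaw()"
```

```text
t 14.70 local x -86.5 y -3.9 z 23.4  dyaw 0.3 rp [174.7  -0.6] gap 49.1  F local -1.0 6.2 2.5
jaw edge px 234.87 -> mm 481.5
```

Call:
apply_moves --series '[{"x": 0,"y": -0.001,"z": 0,"turn": 0},{"x": 0,"y": 0,"z": 0,"turn": 0}]'

```text
time: 14.95
ee_pos: [473.6, 40.8, 23.4]
orientation: [174.6, -0.6, -169.7]
wrist_force: [-0.5, 0.5, 1.5]
finger_gap: 49.3
```

```bash
python3 -c "
from h import *
loc();jaw()"
```

```text
t 14.95 local x -86.5 y -3.7 z 23.4  dyaw 0.4 rp [174.6  -0.6] gap 49.3  F local -0.4 0.6 1.5
jaw edge px 234.85 -> mm 481.5
```

It stalled at gap 49.2 (about 0.12 rad) with balanced force and a stationary jaw. I'll make one small, safe confirmation at 23 N, then ease off.

Call:
apply_moves --series '[{"x": 0,"y": 0,"z": 0,"turn": 0},{"x": 0,"y": 0,"z": 0,"turn": 0}]' --gripper 0.4 --grip_force 23

```text
time: 15.2
ee_pos: [473.6, 40.5, 23.4]
orientation: [174.6, -0.6, -169.8]
wrist_force: [-2.3, 2.0, 1.3]
finger_gap: 48.6
```

```bash
python3 -c "
from h import *
loc();jaw()"
```

```text
t 15.20 local x -86.5 y -4.0 z 23.4  dyaw 0.3 rp [174.6  -0.6] gap 48.6  F local -1.9 2.4 1.3
jaw edge px 234.88 -> mm 481.5
```

The jaw is stationary, so the cap is home. Easing off and lifting clear.

Call:
apply_moves --series '[{"x": 0,"y": 0,"z": 0,"turn": 0},{"x": 0,"y": 0,"z": 0,"turn": 0},{"x": 0,"y": 0,"z": 0,"turn": 0},{"x": 0,"y": 0.001,"z": 0,"turn": 0},{"x": 0,"y": 0.001,"z": 0,"turn": 0},{"x": 0,"y": 0,"z": 0,"turn": 0}]' --gripper 1

```text
time: 15.85
ee_pos: [473.5, 42.9, 23.4]
orientation: [174.6, -0.6, -169.8]
wrist_force: [1.0, -0.3, 0.4]
finger_gap: 84.4
```

```bash
python3 -c "
from h import *
loc();jaw()"
```

```text
t 15.85 local x -86.2 y -1.7 z 23.4  dyaw 0.3 rp [174.6  -0.6] gap 84.4  F local 0.9 -0.5 0.4
jaw edge px 234.13 -> mm 480.0
```

Call:
apply_moves --series '[{"x": 0,"y": 0.002,"z": -0.015,"turn": 0},{"x": 0,"y": 0.002,"z": -0.025,"turn": 0},{"x": 0,"y": 0.003,"z": -0.03,"turn": 0},{"x": 0,"y": 0.002,"z": -0.025,"turn": 0},{"x": 0,"y": 0,"z": -0.01,"turn": 0},{"x": 0,"y": 0,"z": 0,"turn": 0}]'

```text
time: 16.5
ee_pos: [474.0, 40.4, 131.4]
orientation: [174.7, -0.8, -170.0]
wrist_force: [0.1, 0.9, -0.5]
finger_gap: 87.4
```

```bash
python3 -c "
from h import *
loc();jaw()"
```

```text
t 16.50 local x -86.2 y -4.2 z 131.4  dyaw 0.1 rp [174.7  -0.8] gap 87.4  F local 0.3 0.8 -0.5
jaw edge px 234.11 -> mm 479.9
```

Now over the tab with the fingers shut: target local (0, 67).

Call:
apply_moves --series '[{"x": -0.02,"y": 0.015,"z": 0,"turn": 0},{"x": -0.022,"y": 0.02,"z": 0,"turn": 0},{"x": -0.022,"y": 0.02,"z": 0,"turn": 0},{"x": -0.015,"y": 0.01,"z": 0,"turn": 0},{"x": 0,"y": 0,"z": 0,"turn": 0},{"x": 0,"y": 0,"z": 0,"turn": 0},{"x": 0,"y": 0,"z": 0,"turn": 0},{"x": 0,"y": 0,"z": 0,"turn": 0},{"x": 0,"y": 0,"z": 0,"turn": 0},{"x": 0,"y": 0,"z": 0,"turn": 0}]' --gripper 0 --grip_force 10

```text
time: 17.55
ee_pos: [535.9, 115.6, 123.9]
orientation: [174.8, -1.7, -170.3]
wrist_force: [-0.4, 1.0, 0.1]
finger_gap: 15.0
```

```bash
python3 -c "
from h import *
loc()"
```

```text
t 17.55 local x -12.2 y 59.2 z 123.9  dyaw -0.2 rp [174.8  -1.7] gap 15.0  F local -0.2 1.0 0.1
```

Call:
apply_moves --series '[{"x": -0.012,"y": 0.004,"z": 0.01,"turn": 0},{"x": 0,"y": 0,"z": 0.02,"turn": 0},{"x": 0,"y": 0,"z": 0,"turn": 0},{"x": 0,"y": 0,"z": 0,"turn": 0}]'

```text
time: 17.95
ee_pos: [546.8, 123.3, 95.2]
orientation: [174.8, -1.5, -170.4]
wrist_force: [0.2, 0.6, 0.3]
finger_gap: 0.7
```

```bash
python3 -c "
from h import *
loc()
cv2.imwrite('pics/t.png',cv2.resize(optics.camera('scene')[190:300,225:395,::-1],None,fx=4.5,fy=4.5,interpolation=cv2.INTER_CUBIC))"
```

```text
t 17.95 local x -0.2 y 65.0 z 95.2  dyaw -0.3 rp [174.8  -1.5] gap 0.7  F local 0.3 0.6 0.3
```

View pics/t.png

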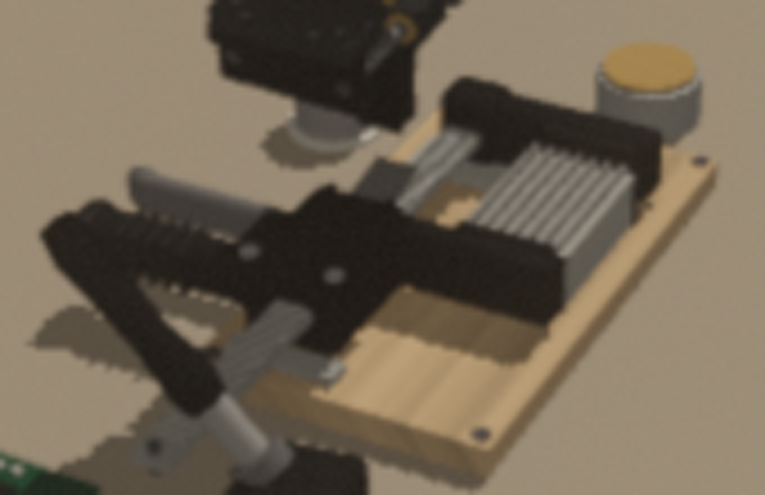

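The fingertip (about (400,128) px) is above the tab at (385,175), and the end jaw is up against the case. Descending to the tab.

Call:
apply_moves --series '[{"x": 0,"y": -0.001,"z": 0.015,"turn": 0},{"x": 0,"y": 0,"z": 0.01,"turn": 0},{"x": 0,"y": 0,"z": 0,"turn": 0},{"x": 0,"y": 0,"z": 0.004,"turn": 0},{"x": 0,"y": 0,"z": 0.003,"turn": 0},{"x": 0,"y": 0,"z": 0,"turn": 0}]'

```text
time: 18.6
ee_pos: [546.2, 125.2, 62.4]
orientation: [174.8, -1.4, -170.4]
wrist_force: [-0.4, 0.9, 0.7]
finger_gap: 0.4
```

```bash
python3 -c "
from h import *
loc()"
```

```text
t 18.60 local x -0.4 y 67.0 z 62.4  dyaw -0.3 rp [174.8  -1.4] gap 0.4  F local -0.3 0.9 0.7
```

Call:
apply_moves --series '[{"x": 0,"y": 0,"z": 0.003,"turn": 0},{"x": 0,"y": 0,"z": 0.003,"turn": 0},{"x": 0,"y": 0,"z": 0.002,"turn": 0},{"x": 0,"y": 0,"z": 0.001,"turn": 0}]'

```text
time: 19.0
ee_pos: [546.7, 126.1, 55.8]
orientation: [174.7, -1.3, -170.4]
wrist_force: [-7.7, -1.8, 18.0]
finger_gap: 0.7
```

```bash
python3 -c "
from h import *
loc();jaw()"
```

```text
t 19.00 local x 0.3 y 67.7 z 55.8  dyaw -0.3 rp [174.7  -1.3] gap 0.7  F local -7.8 -0.4 18.0
jaw edge px 222.46 -> mm 456.0
```

The tab is fully down at 18 N and the jaw is running back. Holding.

Call:
apply_moves --series '[{"x": 0,"y": 0,"z": 0,"turn": 0},{"x": 0,"y": 0,"z": 0,"turn": 0},{"x": 0,"y": 0,"z": 0,"turn": 0},{"x": 0,"y": 0,"z": 0,"turn": 0},{"x": 0,"y": 0,"z": 0.001,"turn": 0},{"x": 0,"y": 0,"z": 0,"turn": 0},{"x": 0,"y": 0,"z": 0,"turn": 0}]'

```text
time: 19.75
ee_pos: [546.5, 126.0, 56.2]
orientation: [174.7, -1.3, -170.4]
wrist_force: [-2.0, 0.8, 4.1]
finger_gap: 0.1
```

```bash
python3 -c "
from h import *
loc();jaw()"
```

```text
t 19.75 local x -0.0 y 67.7 z 56.2  dyaw -0.3 rp [174.7  -1.3] gap 0.1  F local -1.8 1.1 4.1
jaw edge px 219.12 -> mm 449.2
```

Call:
apply_moves --series '[{"x": 0,"y": 0,"z": 0.001,"turn": 0},{"x": 0,"y": 0,"z": 0,"turn": 0},{"x": 0,"y": 0,"z": 0,"turn": 0}]'

```text
time: 20.1
ee_pos: [546.5, 126.1, 56.3]
orientation: [174.6, -1.3, -170.4]
wrist_force: [-1.3, -0.2, 4.6]
finger_gap: 0.8
```

```bash
python3 -c "
from h import *
loc();jaw()"
```

```text
t 20.10 local x 0.0 y 67.7 z 56.3  dyaw -0.3 rp [174.6  -1.3] gap 0.8  F local -1.3 0.0 4.6
jaw edge px 219.13 -> mm 449.2
```

The jaw is at rest on its stop. On this scale the bottoming travel was (234.88−219.13)×1.98 ≈ 31.2 mm, which matches the 31 mm home value. Lifting off.

Call:
apply_moves --series '[{"x": 0,"y": 0,"z": -0.01,"turn": 0},{"x": 0,"y": 0,"z": -0.02,"turn": 0},{"x": 0,"y": 0,"z": -0.03,"turn": 0},{"x": 0,"y": 0,"z": -0.03,"turn": 0},{"x": 0.02,"y": 0,"z": -0.03,"turn": 0},{"x": 0.03,"y": 0,"z": -0.02,"turn": 0},{"x": 0,"y": 0,"z": 0,"turn": 0},{"x": 0,"y": 0,"z": 0,"turn": 0}]'

```text
time: 20.95
ee_pos: [501.9, 103.4, 203.5]
orientation: [174.8, -1.3, -170.5]
wrist_force: [-0.3, 0.1, -0.4]
finger_gap: 0.4
```

```bash
python3 -c "
from h import *
loc();jaw();snap('end')"
```

```text
t 20.95 local x -47.7 y 53.1 z 203.5  dyaw -0.4 rp [174.8  -1.3] gap 0.4  F local -0.3 0.2 -0.4
jaw edge px 219.11 -> mm 449.2
```

View pics/end.png

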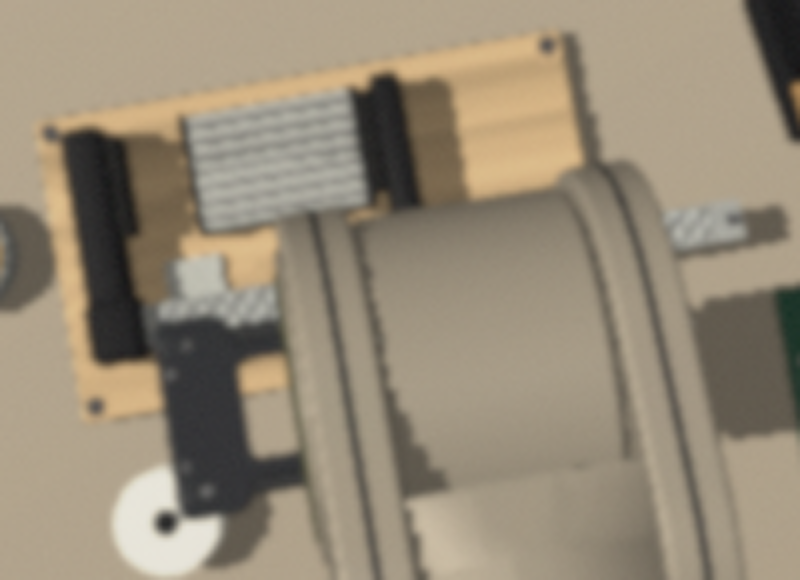

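The jaw is fully back and the cap sits flush: the dark rim on the end-jaw side is only about 5 px, where it was clearly proud before. The case is lying on the board and the bystanders haven't moved. Handing in.

```bash
python3 -c "
from workcell import robot
print(robot.finish_job())"
```

```text
the job is handed in; nothing more can be done
None
```

The case is finished: the end cap is pushed home, the end jaw has run back to its stop, and I handed the job in at about 21 s of the 51 s allowed.

- **Pressing:** I gave five full squeezes, about 5 mm each. The first three used 10–13 N and the next two used 20 N, once the cap had to slide. A sixth squeeze stalled at about 0.12 rad. A brief check at 23 N did not move the jaw, so I eased off.
- **Release:** I held the tab down with closed fingertips until the jaw stopped moving, then lifted clear.
- **Last checks:**
  - **Travel:** measured back from the open stop, the jaw had travelled about 31.2 mm when the cap bottomed, against the expected 31 mm.
  - **Final picture:** the cap looks flush and the case is lying on the board by the fixed jaw. The tin and spool are where they were; the circuit board and stand are mostly outside this crop.
  - **Contact:** the wrist reads about zero, so nothing is being touched.
- **Drift and limits:** the hand tilted gradually to about 5° over the strokes, and I could not correct that through the moves. I inferred the force on the cap from the grip setting and the wrist readings, since nothing measured it directly. The most I estimate at the trigger was under 30 N. In one reading at the end of the fifth squeeze the hand was off-centre by about 9 N.

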